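# Pack the marble cat and block up the carrying crate

### The arm

A 6-joint arm with a two-finger parallel gripper is mounted at the origin on the work surface. World frame = base frame: x ahead of the robot, y to its left, z up, the work surface at z = 0. Lengths are in m, angles in rad, forces in N, time in s.
With the tool pointing down it reaches from about 0.3 to 0.85 m from the base axis. Payload 5.4 kg.
Tool frame: the origin (TCP) lies midway between the tips of the shut fingers; the grasp point (between the pads) lies 19 mm behind it; y points along the fingers, x is the direction in which the jaws open and shut, and the axes are right-handed (so a half turn about y gives the same grasp; the last joint's range is limited). The gripper opens to 85 mm and grips with 20 to 120 N. Pads are 22 mm wide; open, the fingers measure 114 mm over their backs; the gripper's body (76 mm by 85 mm) begins 54 mm behind the grasp point. The pads swing forward as they close: fully open they stand 13 mm farther back than shut.
Start: joints at [0.938, 0.158, 1.597, -0, 1.386, -0.21], TCP at [0.236, 0.524, 0.231] pointing down, gripper open.
Joint ranges: [-2.91, 2.91], [-0.94, 2.29], [0.18, 2.7], [-1.29, 4.43], [0.17, 2.64], [-3, 3]. Speed limits (rad/s): [2.57, 2.57, 3.14, 3.14, 3.14, 3.14].

### API

Orientations are given as a 3x3 rotation matrix whose columns are the frame's x, y, z axes.
In Python, from workcell import state, cams, bot gives the robot as it stands. The module is installed in compiled form; this text tells all that it offers.
- The arm moves only by the shell command python3 -m inch 'ROWS' [FORCE]. ROWS is JSON, a list of rows, each a list of 7 numbers: the shift along the tool's x, y, z in m, then the turn, a rotation vector about the tool's x, y, z in degrees, then the closure, from 0 (fully open) to 1 (shut). A call has 1 to 20 rows; each row is the pose to reach, as a shift and turn from the pose measured when the call began, along the tool's axes at that moment; what a row does not reach only later rows make up. A row lasts 1/8 s, in which the tool goes at most 62.5 mm and 10.7 degrees, less where a joint would pass 70% of its speed; a pose out of reach is approached as far as the arm can. A call with a gripper value outside its range is refused whole. The fingers move at their own pace and stop on an object; FORCE is the grip in N (left out, the last holds). Time passes only in rows, so rows that repeat a pose let the fingers close. It gives the time, the measured TCP pose, the force and the opening at its end, in the units of the state.
- state(): the state, without advancing time (a new reading comes with each control period).
- cams.grab_frame(name): name is "side" or "top"; returns a dict with "color" (400x640x3 uint8, red, green, blue), "z_map" (400x640 float32, m along the optical axis (not along the pixel's ray), 0 where there is no reading), "K" (3x3 intrinsics, pixels), "rvec" (rotation vector, rad) and "tvec" (3), from world to camera coordinates, as OpenCV has them. Camera axes: x right, y down, z forward; pixel columns grow to the right and rows downward; lengths in m; the calibration is good to about 2 mm. A picture is of the moment at which its call begins.
- bot.hand_in(): hands the job in, once; it reports no verdict.
The state is a dict: "clock": time; "joint_pos": joint angles; "qvel": joint speeds; "tau": joint torques, N m; "tcp_pos": TCP position; "eef_rot": TCP orientation; "ft_force": force on the tool from outside, world axes, zero at the start; "ft_torque": the same for the moment, N m; "width": finger opening in m.
Only numpy, scipy, OpenCV 4.12 (cv2) and the standard library are available. Lean on these libraries where they do the work, as an engineer would, in place of code of your own. Each camera call takes 0.05 s, during which the arm holds its last target.

### The job

Load the carrying crate: set the marble cat gently down on the crate floor right beside the ball carving, on the side towards the obelisk, its plinth square to the crate. Then stand the three timber offcuts upright on the crate floor, square to the crate, as blocking: the thick one between cat and obelisk, the medium one between obelisk and end wall, and the thin one between ball and end wall. The ball and the obelisk stay upright in their places, and the mallet and chisel are left alone.

Things in the scene. Friction and masses are not known exactly. Their poses are not given: they have to be found in the camera images.
- crate: Low open plywood carrying crate, fixed on the bench. Origin: centre of its underside, on the bench; x across its width, y along its length, z up. Inside 120 mm wide (x from -60 to 60) and 334 mm long (y from -167 to 167); floor and walls 12 mm thick: the inner floor is 12 mm and the rim 50 mm above the bench. A hand-hold at each end.
- obelisk_centre (a point): Finished carving already standing in the crate near one end (which end varies): a small four-sided marble obelisk on a grey stone plinth 100 mm (x, across the crate) by 50 mm (y, along the crate) by 18 mm high; 96 mm tall overall, loose, 0.4 kg. Point on its vertical axis, 48 mm above its underside; axes as the crate's. About 48 mm of floor is free between its plinth and the nearer end wall.
- ball_centre (a point): Finished carving already standing in the crate near the other end: a marble ball of 66 mm diameter on a grey stone plinth 100 mm (x, across the crate) by 78 mm (y, along the crate) by 18 mm high; 88 mm tall overall, loose, 0.75 kg. Point on its vertical axis, 44 mm above its underside; axes as the crate's. About 34 mm of floor is free between its plinth and the nearer end wall, and about 124 mm between its plinth and the obelisk's.
- cat_centre (a point): Seated marble cat carving on a grey stone plinth 100 mm (x) by 50 mm (y) by 18 mm high, standing on the bench; 103 mm to the ear tips, about 0.5 kg. Hold it by its upright round torso, 42 mm in diameter from 36 to 66 mm above the underside, centred on the plinth; in the crate keep the fingers at its -x and +x sides. Point on its axis, 50 mm above the underside; z up, the cat looks to -x.
- thin_centre (a point): Thinnest of three light timber offcuts standing on the bench: 64 mm (x) by 24 mm (y) by 85 mm high, about 70 g. Point at its centre, 42.5 mm above its underside; z up.
- medium_centre (a point): Middle timber offcut, standing: 64 mm (x) by 38 mm (y) by 85 mm high, about 110 g. Point at its centre, 42.5 mm above its underside; z up.
- thick_centre (a point): Thickest timber offcut, standing: 64 mm (x) by 54 mm (y) by 85 mm high, about 150 g. Point at its centre, 42.5 mm above its underside; z up.
- mallet_centre (a point): Round wooden carver's mallet standing on its head on the far side of the bench, handle up: 90 mm in diameter, 205 mm tall. Point on its axis, 100 mm up. Not part of the job.
- chisel_centre (a point): Flat steel stone chisel lying on the bench beyond the crate, 200 mm long (along its y), 19 mm thick. Point near its middle. Not part of the job.
Things that resemble listed ones, but are neither listed nor needed, are in the scene too. What is shaped like the part that bears cat_centre but green or purple is not meant.

How it is judged:
By the outcome, as a careful person would: the job done as asked, in the order asked, and still so for the second after the job is handed in, with the robot touching nothing.
It also fails if it takes over 104 s, if anything falls off the work surface, if the arm or the gripper's body presses on something with over 40 N, if the wrist force passes 120 N, or if a joint passes its speed limit or range.

## Working session

There is one attempt and no reset: what is moved stays moved. The work goes in short steps, Python scripts to look and compute and a shell command to move; the robot and the scene stay as the last step left them, time stands still between calls to the robot, and variables do not carry over. Pictures are saved under pics/ and viewed, and the job is handed in when it is done.

```bash
mkdir -p pics; python3 - <<'E'
from workcell import state,cams,bot
import cv2,numpy as np
s=state()
for k in s: print(k,np.round(s[k],3).tolist())
for n in("side","top"):
    f=cams.grab_frame(n); cv2.imwrite(f"pics/{n}0.png",cv2.cvtColor(f["color"],cv2.COLOR_RGB2BGR)); np.savez(f"{n}0.npz",**f)
    print(n,f["K"].tolist(),f["rvec"],f["tvec"])
E
```

```text
clock 0.0
joint_pos [0.938, 0.159, 1.598, -0.0, 1.386, -0.21]
qvel [0.001, -0.001, -0.001, -0.0, -0.001, -0.002]
tau [0.002, -39.599, -33.144, 0.0, 0.008, 0.0]
tcp_pos [0.236, 0.524, 0.23]
eef_rot [[0.41, -0.001, -0.912], [0.912, -0.002, 0.41], [-0.002, -1.0, 0.0]]
ft_force [0.317, 0.637, -0.289]
ft_torque [-0.013, 0.018, 0.037]
width 0.085
side [[434.48082744724866, 0.0, 322.143997961565], [0.0, 434.48082744724866, 201.71508116294012], [0.0, 0.0, 1.0]] [ 2.41048413 -0.50870633  0.1621267 ] [-0.56634116  0.18601173  1.11828535]
top [[403.9783730209826, 0.0, 313.727666994309], [0.0, 403.9783730209826, 194.72617211614926], [0.0, 0.0, 1.0]] [ 2.18112393 -2.15842378  0.04893861] [-0.06780795  0.58664366  1.07790535]
```

View pics/top0.png

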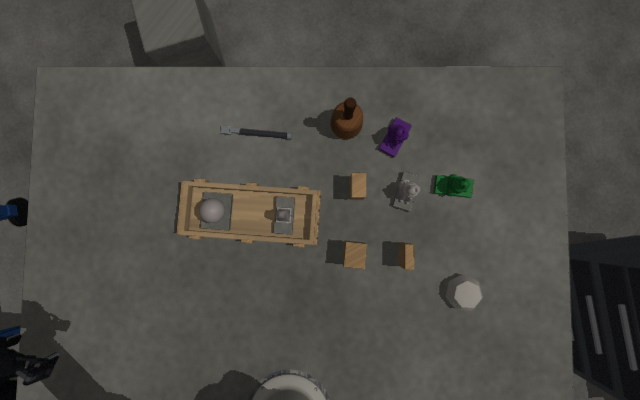

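View pics/side0.png

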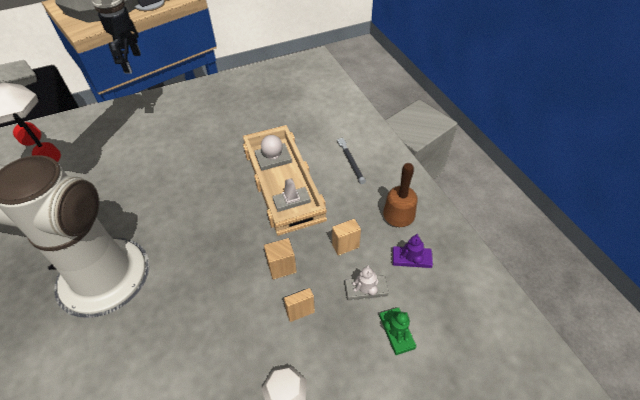

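The top view shows the crate at (250,212), with its ball end on the left (+y) and the obelisk on the right. The blocks are at (358,186) medium, (355,255) thick and (408,256) thin, and the grey cat is at (407,190). The green and purple cats are decoys. Next I measure positions from the depth maps.

```bash
cat > h.py <<'E'
import numpy as np,cv2
from workcell import state,cams
def cloud(f):
    K=f["K"];z=f["z_map"].astype(float);v,u=np.mgrid[:400,:640]
    P=np.stack([(u-K[0,2])/K[0,0]*z,(v-K[1,2])/K[1,1]*z,z],-1)
    R=cv2.Rodrigues(np.asarray(f["rvec"],float))[0]
    W=(P-np.asarray(f["tvec"]).ravel())@R
    W[z<=0]=np.nan
    return W
def sel(W,x,y,z):
    m=(W[...,0]>x[0])&(W[...,0]<x[1])&(W[...,1]>y[0])&(W[...,1]<y[1])&(W[...,2]>z[0])&(W[...,2]<z[1])
    return W[m]
def rect(p):
    r=cv2.minAreaRect((p[:,:2]*1000).astype(np.float32));return np.round(r[0],1),np.round(r[1],1),round(r[2],1),len(p),np.round(np.median(p[:,2])*1000,1)
def proj(f,p):
    return cv2.projectPoints(np.asarray(p,float).reshape(-1,3),np.asarray(f["rvec"],float),np.asarray(f["tvec"],float),f["K"],None)[0].reshape(-1,2)
E
python3 - <<'E'
from h import *
for n in("top","side"):
    f=np.load(n+"0.npz");W=cloud(f)
    print(n)
    if n=="top":
        for uv in[(212,210),(285,214),(358,180),(407,190),(355,248),(408,248),(347,120),(255,133),(182,210),(319,218),(190,182),(310,245)]: print(uv,W[uv[1],uv[0]].round(3))
        for (u,v) in [(500,250),(100,300),(300,300),(250,100)]: print('bench',W[v,u].round(4))
E
```

```text
top
(212, 210) [0.54  0.193 0.1  ]
(285, 214) [0.532 0.008 0.094]
(358, 180) [ 0.621 -0.176  0.085]
(407, 190) [ 0.597 -0.3    0.089]
(355, 248) [ 0.448 -0.17   0.084]
(408, 248) [ 0.45  -0.303  0.084]
(347, 120) [ 0.775 -0.147  0.096]
(255, 133) [0.758 0.103 0.016]
(182, 210) [0.541 0.288 0.051]
(319, 218) [ 0.525 -0.076 -0.003]
(190, 182) [0.617 0.271 0.045]
(310, 245) [ 0.45  -0.052 -0.002]
bench [ 0.4436 -0.5666  0.0018]
bench [ 0.2913  0.5275 -0.0036]
bench [ 0.3006 -0.0268 -0.0035]
bench [ 0.8566  0.1229 -0.0012]
side
```

```bash
python3 - <<'E'
import cv2
a=cv2.imread("pics/top0.png")[100:310,170:490];cv2.imwrite("pics/topc.png",cv2.resize(a,None,fx=2.5,fy=2.5,interpolation=cv2.INTER_CUBIC))
a=cv2.imread("pics/side0.png")[120:360,235:445];cv2.imwrite("pics/sidec.png",cv2.resize(a,None,fx=2.5,fy=2.5,interpolation=cv2.INTER_CUBIC))
E
```

```text
(no output)
```

View pics/topc.png

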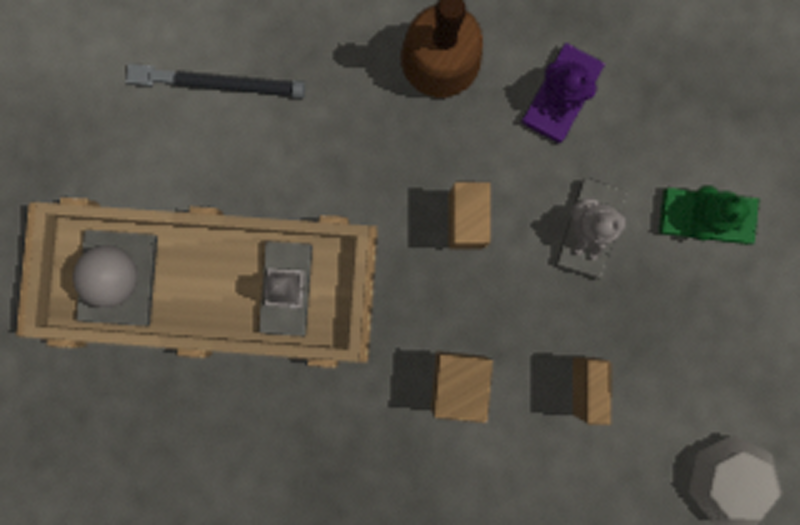

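View pics/sidec.png

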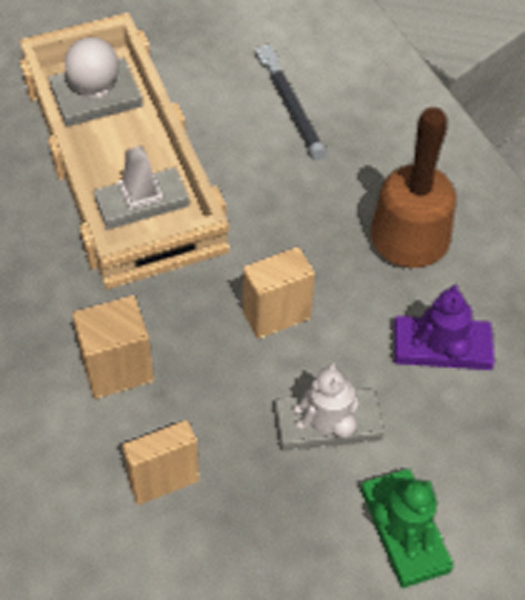

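```bash
python3 - <<'E'
from h import *
for n in("top","side"):
    f=np.load(n+"0.npz");W=cloud(f);print(n)
    for nm,x,y in[("med",(.55,.68),(-.24,-.12)),("thick",(.36,.5),(-.25,-.1)),("thin",(.36,.5),(-.36,-.25))]:
        p=sel(W,x,y,(.079,.092)); print(nm,*rect(p))
        p=sel(W,x,y,(.01,.092)); print(nm,'all',*rect(p))
    p=sel(W,(.5,.69),(-.38,-.24),(.012,.024));print('cat plinth',*rect(p))
    p=sel(W,(.5,.69),(-.38,-.24),(.036,.066));print('cat torso',*rect(p))
    p=sel(W,(.5,.69),(-.38,-.24),(.07,.12));print('cat head',*rect(p))
    p=sel(W,(.4,.66),(-.1,.32),(.044,.056));print('rim',*rect(p))
    p=sel(W,(.48,.6),(.12,.25),(.055,.12));
    A=np.c_[2*p,np.ones(len(p))];s=np.linalg.lstsq(A,(p**2).sum(1),rcond=None)[0];print('ball',s[:3].round(4),np.sqrt(s[3]+s[:3]@s[:3]).round(4))
    p=sel(W,(.45,.62),(.1,.26),(.025,.036));print('ballplinth',*rect(p))
    p=sel(W,(.45,.62),(-.04,.05),(.025,.036));print('obplinth',*rect(p))
    p=sel(W,(.45,.62),(-.04,.05),(.09,.115));print('obtip',len(p),p.mean(0).round(4))
    p=sel(W,(.45,.62),(-.04,.05),(.05,.115));print('obshaft',*rect(p))
E
```

```text
top
med [ 608.9 -176.6] [62.2 36.2] 0.5 373 85.1
med all [ 608.8 -176.2] [62.2 37. ] 0.6 418 84.7
thick [ 431.5 -168.9] [53.8 63.9] 85.0 547 85.0
thick all [ 431.6 -168.8] [54. 64.] 84.9 599 84.7
thin [ 429.1 -304.5] [22.6 62.9] 89.2 245 84.7
thin all [ 429.5 -304.3] [23.2 63.6] 89.4 372 83.4
cat plinth [ 601.2 -313.2] [ 50.5 100.3] 72.8 371 17.9
cat torso [ 597.9 -311.6] [54.6 46.2] 68.7 96 45.2
cat head [ 601.5 -312.8] [34.5 33.3] 27.2 146 88.8
rim [537.8 112.1] [374.7 159.7] 86.5 2179 49.6
ball [0.5416 0.2036 0.0681] 0.032
ballplinth [532.6 180. ] [165.8 139.2] 86.4 598 29.7
obplinth [531.6   5.9] [ 77.4 121.6] 84.7 487 29.8
obtip 69 [0.5317 0.0182 0.0989]
obshaft [528.7   5. ] [ 88.1 151.8] 89.6 278 53.2
side
med [ 608.4 -177.8] [40.1 64.1] 89.0 334 84.2
med all [ 608.4 -178.6] [65.2 40.6] 0.8 743 72.6
thick [ 430.1 -170.4] [57.8 63.7] 85.2 508 84.4
thick all [ 430.  -170.6] [58.1 64.1] 85.5 908 82.1
thin [ 428.2 -306.8] [25.8 64.4] 89.6 297 84.0
thin all [ 428.1 -306.8] [25.8 64.5] 89.6 673 71.4
cat plinth [ 599.6 -314.9] [52.1 99.9] 72.4 436 17.4
cat torso [ 595.  -318.2] [37.2 49.6] 59.8 176 48.4
cat head [ 598.3 -314.9] [33.8 31.6] 20.1 175 86.5
rim [536.4 111.3] [380.  160.1] 86.4 1498 49.1
ball [0.5415 0.201  0.0673] 0.0317
ballplinth [531.  176.5] [157.1 143.5] 87.7 460 29.3
obplinth [521.5   2.6] [ 84.1 142.4] 89.8 388 29.6
obtip 53 [0.5294 0.0149 0.0978]
obshaft [530.7   4.9] [146.6  86.8] 0.3 260 64.6
```

```bash
cat >> h.py <<'E'
C=np.array([.537,.1115]);A=np.radians(86.45-90)
def tocrate(W,C=C,A=A):
    d=W[...,:2]-C;c,s=np.cos(A),np.sin(A)
    return np.stack([d[...,0]*c+d[...,1]*s,-d[...,0]*s+d[...,1]*c,W[...,2]],-1)
def toworld(x,y): c,s=np.cos(A),np.sin(A);return C+np.array([x*c-y*s,x*s+y*c])
E
python3 - <<'E'
from h import *
for n in("top","side"):
    f=np.load(n+"0.npz");Q=tocrate(cloud(f))*1000;print(n)
    for lo,hi in((-58,-40),(38,58)):
        m=(Q[...,0]>lo)&(Q[...,0]<hi)&(abs(Q[...,1])<200);q=Q[m]
        b=np.arange(-190,190,3);print('x',lo,[ (int(k),int(np.median(q[(q[:,1]>=k)&(q[:,1]<k+3),2]))) for k in b if ((q[:,1]>=k)&(q[:,1]<k+3)).any()])
    for lo,hi in((60,80),(-60,-40),(-20,40),(120,130)):
        m=(Q[...,1]>lo)&(Q[...,1]<hi)&(abs(Q[...,0])<90);q=Q[m]
        b=np.arange(-90,90,3);print('y',lo,[ (int(k),int(np.median(q[(q[:,0]>=k)&(q[:,0]<k+3),2]))) for k in b if ((q[:,0]>=k)&(q[:,0]<k+3)).any()])
E
```

```text
top
x -58 [(-190, 0), (-187, 48), (-184, 50), (-181, 49), (-178, 47), (-175, 50), (-172, 50), (-169, 49), (-166, 13), (-163, 13), (-160, 11), (-157, 9), (-154, 11), (-151, 12), (-148, 12), (-145, 10), (-142, 10), (-139, 11), (-136, 12), (-133, 11), (-130, 11), (-127, 13), (-124, 12), (-121, 12), (-118, 13), (-115, 17), (-112, 20), (-109, 25), (-106, 27), (-103, 29), (-100, 21), (-97, 28), (-94, 20), (-91, 27), (-88, 20), (-85, 27), (-82, 25), (-79, 28), (-76, 20), (-73, 26), (-70, 14), (-67, 12), (-64, 11), (-61, 10), (-58, 11), (-55, 12), (-52, 12), (-49, 12), (-46, 12), (-43, 12), (-40, 11), (-37, 13), (-34, 12), (-31, 11), (-28, 11), (-25, 11), (-22, 10), (-19, 12), (-16, 11), (-13, 11), (-10, 12), (-7, 11), (-4, 12), (-1, 12), (2, 10), (5, 10), (8, 11), (11, 11), (14, 13), (17, 11), (20, 13), (23, 11), (26, 13), (29, 11), (32, 12), (35, 12), (38, 11), (41, 11), (44, 11), (47, 12), (50, 11), (53, 20), (56, 13), (59, 28), (62, 22), (65, 29), (68, 28), (71, 26), (74, 27), (77, 21), (80, 30), (83, 28), (86, 27), (89, 27), (92, 28), (95, 29), (98, 20), (101, 21), (104, 27), (107, 28),
[... 7912 characters left out ...]
, (-18, 11), (-15, 12), (-12, 9), (-9, 11), (-6, 10), (-3, 12), (0, 11), (3, 11), (6, 10), (9, 11), (12, 11), (15, 11), (18, 12), (21, 12), (24, 11), (27, 11), (30, 11), (33, 10), (36, 11), (39, 10), (42, 11), (45, 11), (48, 12), (51, 9), (54, 11), (57, 27), (60, 46), (63, 49), (66, 49), (69, 49), (72, 45), (75, 45), (78, 42), (84, 0), (87, -1)]
y 120 [(-90, 0), (-87, -3), (-84, 0), (-81, 20), (-78, 26), (-75, 25), (-72, 49), (-69, 49), (-66, 46), (-63, 49), (-57, 10), (-54, 19), (-51, 28), (-48, 29), (-45, 29), (-42, 30), (-39, 28), (-36, 28), (-33, 30), (39, 27), (42, 27), (45, 30), (51, 12), (54, 12), (57, 25), (60, 33), (63, 50), (66, 47), (69, 47), (72, 44), (75, 44), (84, 0), (87, -2)]
```

```bash
cat >> h.py <<'E'
from scipy.spatial.transform import Rotation as Ro
def plan(x,y,z,yawdeg):
    s=state();R=np.array(s["eef_rot"]);p=np.array(s["tcp_pos"])
    best=None
    for k in(0,180):
        a=np.radians(yawdeg+k);X=np.array([np.cos(a),np.sin(a),0]);Y=np.array([0,0,-1.]);T=np.stack([X,Y,np.cross(X,Y)],1)
        rv=Ro.from_matrix(R.T@T).as_rotvec(degrees=True)
        if best is None or np.linalg.norm(rv)<np.linalg.norm(best):best=rv
    print("shift",(R.T@(np.array([x,y,z])-p)).round(4).tolist(),"turn",best.round(2).tolist(),"clock",s["clock"],"w",s["width"])
E
python3 -c "
from h import *
plan(.6005,-.314,.16,-17.2)"
```

```text
shift [-0.6143, 0.0712, -0.6766] turn [0.05, 82.98, -0.1] clock 0.1 w 0.08517973284071378
```

```bash
python3 -m inch '[[-0.04,0,-0.045,0,5,0,0],[-0.614,0.0,-0.677,0,83,0,0],[-0.614,0.0,-0.677,0,83,0,0],[-0.614,0.0,-0.677,0,83,0,0],[-0.614,0.0,-0.677,0,83,0,0],[-0.614,0.0,-0.677,0,83,0,0],[-0.614,0.0,-0.677,0,83,0,0],[-0.614,0.0,-0.677,0,83,0,0],[-0.614,0.0,-0.677,0,83,0,0],[-0.614,0.0,-0.677,0,83,0,0],[-0.614,0.0,-0.677,0,83,0,0],[-0.614,0.0,-0.677,0,83,0,0],[-0.614,0.0,-0.677,0,83,0,0],[-0.614,0.0,-0.677,0,83,0,0],[-0.614,0.0,-0.677,0,83,0,0],[-0.614,0.0,-0.677,0,83,0,0],[-0.614,0.071,-0.677,0,83,0,0],[-0.614,0.071,-0.677,0,83,0,0],[-0.614,0.071,-0.677,0,83,0,0]]' 40; python3 -c "
from h import *
plan(.6005,-.314,.035,-17.2)
for n in('top','side'):
  f=cams.grab_frame(n);cv2.imwrite('pics/%s1.png'%n,cv2.cvtColor(f['color'],cv2.COLOR_RGB2BGR))
"
```

```text
clock: 2.48
tcp_pos: [0.6007, -0.3129, 0.1603]
eef_rot: [[0.955, -0.002, 0.295], [-0.295, -0.0, 0.955], [-0.002, -1.0, -0.001]]
ft_force: [-0.0, -0.9, 0.5]
width: 0.0853
shift [0.0003, 0.1253, -0.0009] turn [0.06, 0.02, -0.11] clock 2.475 w 0.08529797039841334
```

View pics/side1.png

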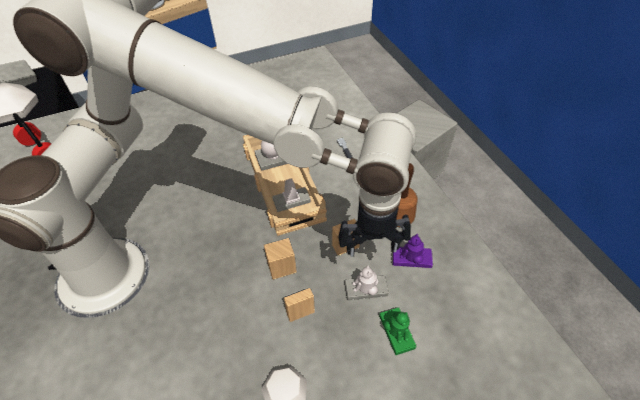

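The gripper is above the grey cat at (367,283), with the jaws along its plinth's long axis. I'll descend and grip.

```bash
python3 -m inch '[[0,0.03,0,0,0,0,0],[0,0.06,0,0,0,0,0],[0,0.085,-0.001,0,0,0,0],[0,0.105,-0.001,0,0,0,0],[0,0.117,-0.001,0,0,0,0],[0,0.124,-0.001,0,0,0,0],[0,0.125,-0.001,0,0,0,0],[0,0.125,-0.001,0,0,0,1],[0,0.125,-0.001,0,0,0,1],[0,0.125,-0.001,0,0,0,1],[0,0.125,-0.001,0,0,0,1],[0,0.125,-0.001,0,0,0,1],[0,0.125,-0.001,0,0,0,1],[0,0.125,-0.001,0,0,0,1]]' 60; python3 -c "
from h import *
for n in('side','top'):
  f=cams.grab_frame(n);cv2.imwrite('pics/%s2.png'%n,cv2.resize(cv2.cvtColor(f['color'],cv2.COLOR_RGB2BGR)[150:350,280:480],None,fx=3,fy=3))
"
```

```text
clock: 4.32
tcp_pos: [0.6023, -0.316, 0.0392]
eef_rot: [[0.955, 0.002, 0.296], [-0.296, -0.004, 0.955], [0.004, -1.0, -0.004]]
ft_force: [-3.4, 1.1, 6.8]
width: 0.0403
```

View pics/side2.png

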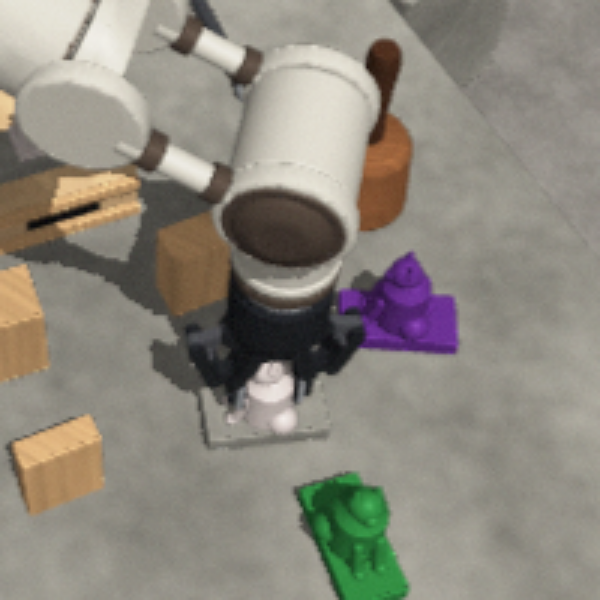

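Gripped (width 40 mm). Lifting now, then I'll measure how the cat sits in the hand.

```bash
python3 -m inch '[[0,-0.01,0,0,0,0,1],[0,-0.03,0,0,0,0,1],[0,-0.06,0,0,0,0,1],[0,-0.1,0,0,0,0,1],[0,-0.135,0,0,0,0,1],[0,-0.155,0,0,0,0,1],[0,-0.165,0,0,0,0,1],[0,-0.165,0,0,0,0,1]]' 70; python3 -c "
from h import *
print(toworld(0,.0255))
x,y=toworld(0,.0255);plan(x,y,.205,-3.55)"
```

```text
clock: 5.42
tcp_pos: [0.6018, -0.3152, 0.2039]
eef_rot: [[0.955, 0.002, 0.295], [-0.295, -0.004, 0.955], [0.003, -1.0, -0.003]]
ft_force: [0.1, -0.3, -4.7]
width: 0.0399
[0.53857895 0.13695107]
shift [-0.194, -0.0032, 0.4133] turn [0.21, -13.64, 0.17] clock 5.425 w 0.03989061072178645
```

```bash
python3 -m inch '[[-0.005,0,0.01,0,-0.5,0,1],[-0.016,0,0.035,0,-1.5,0,1],[-0.035,0,0.075,0,-3,0,1],[-0.057,0,0.121,0,-4.5,0,1],[-0.079,0,0.168,0,-6,0,1],[-0.101,0,0.215,0,-7.5,0,1],[-0.123,0,0.262,0,-9,0,1],[-0.145,-0.001,0.308,0,-10.5,0,1],[-0.165,-0.002,0.351,0,-12,0,1],[-0.18,-0.003,0.384,0,-13,0,1],[-0.189,-0.003,0.403,0,-13.5,0,1],[-0.194,-0.003,0.413,0,-13.6,0,1],[-0.194,-0.003,0.413,0,-13.6,0,1],[-0.194,-0.003,0.413,0,-13.6,0,1]]'; python3 - <<'E'
from h import *
for n in("top","side"):
    f=cams.grab_frame(n);np.savez(n+"3.npz",**f);cv2.imwrite('pics/%s3.png'%n,cv2.resize(cv2.cvtColor(f['color'],cv2.COLOR_RGB2BGR)[100:300,170:370],None,fx=3,fy=3))
    Q=tocrate(cloud(f))
    for z in((.16,.19),(.178,.19),):
        p=sel(Q,(-.08,.08),(-.04,.09),z);print(n,z,*rect(p)) if len(p)>3 else print(n,len(p))
    h=np.histogram(sel(Q,(-.07,.07),(-.03,.08),(.1,.26))[:,2]*1000,bins=np.arange(100,260,5));print(list(zip(h[1].astype(int).tolist(),h[0].tolist())))
E
```

```text
clock: 7.18
tcp_pos: [0.5385, 0.1359, 0.2046]
eef_rot: [[0.998, 0.002, 0.063], [-0.063, -0.005, 0.998], [0.002, -1.0, -0.005]]
ft_force: [0.5, -0.5, -3.4]
width: 0.0396
top (0.16, 0.19) [ 1.8 16.2] [100.2  32.1] 0.3 353 182.6
top (0.178, 0.19) [ 1.6 16.2] [99.7 32.1] 0.3 311 182.9
[(100, 0), (105, 0), (110, 0), (115, 0), (120, 0), (125, 0), (130, 0), (135, 0), (140, 0), (145, 0), (150, 0), (155, 0), (160, 0), (165, 13), (170, 15), (175, 28), (180, 247), (185, 50), (190, 12), (195, 21), (200, 34), (205, 32), (210, 12), (215, 22), (220, 11), (225, 15), (230, 35), (235, 18), (240, 2), (245, 9), (250, 10)]
side (0.16, 0.19) [ 0.4 23.8] [100.   55.7] 0.4 431 181.5
side (0.178, 0.19) [ 0.6 24.2] [99.6 54.8] 0.4 301 182.6
[(100, 0), (105, 0), (110, 0), (115, 0), (120, 0), (125, 0), (130, 0), (135, 0), (140, 0), (145, 0), (150, 0), (155, 0), (160, 6), (165, 34), (170, 61), (175, 72), (180, 219), (185, 39), (190, 36), (195, 38), (200, 32), (205, 39), (210, 29), (215, 43), (220, 33), (225, 39), (230, 61), (235, 53), (240, 34), (245, 32), (250, 49)]
```

View pics/side3.png

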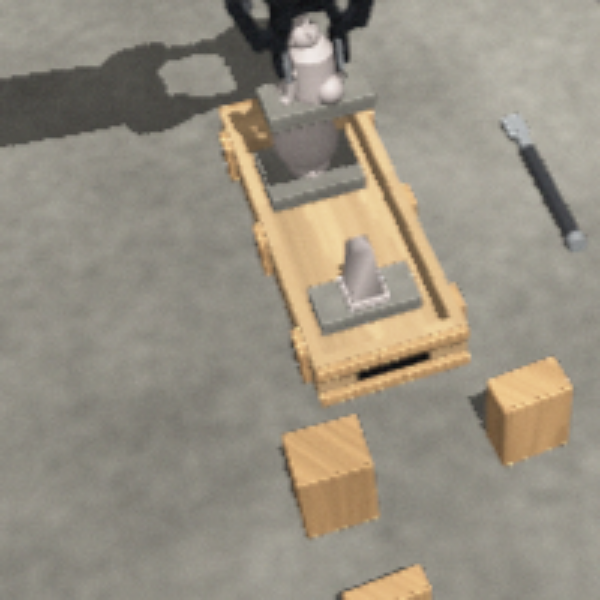

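View pics/top3.png

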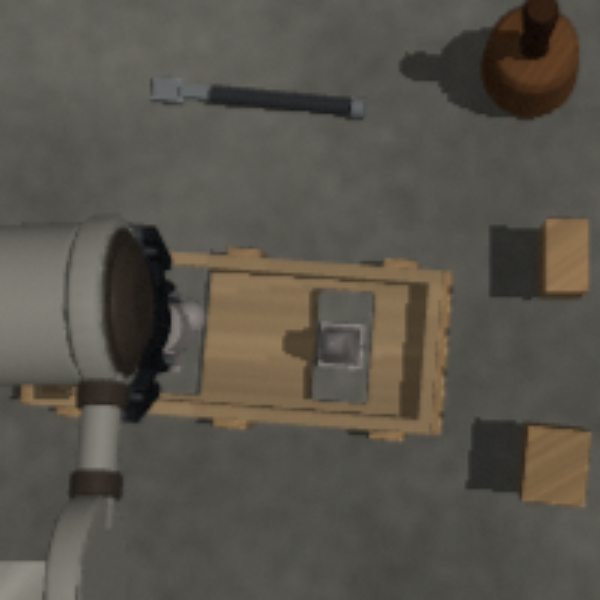

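```bash
python3 - <<'E'
from h import *
for n in("top","side"):
    Q=tocrate(cloud(np.load(n+"0.npz")))*1000
    for x in((-48,-38),(38,48)):
        p=sel(Q,x,(40,140),(26.5,34));print(n,'ball',x,np.percentile(p[:,1],[0,2,98,100]).round(1))
        p=sel(Q,x,(-130,-50),(26.5,34));print(n,'ob',x,np.percentile(p[:,1],[0,2,98,100]).round(1))
    Q=tocrate(cloud(np.load(n+"3.npz")))*1000
    for x in((-45,-35),(35,45)):
        p=sel(Q,x,(-40,90),(180,190));print(n,'cat',x,np.percentile(p[:,1],[0,2,98,100]).round(1))
x,y=toworld(-.001,.025);plan(x,y,.053,-3.55)
E
```

```text
top ball (-48, -38) [ 53.9  54.9 128.5 130.8]
top ob (-48, -38) [-116.8 -116.6  -68.8  -67.7]
top ball (38, 48) [ 53.3  53.9 128.  130.8]
top ob (38, 48) [-117.4 -115.3  -68.9  -68.4]
top cat (-45, -35) [ 1.   1.1 31.5 31.9]
top cat (35, 45) [ 1.2  1.5 31.3 31.6]
side ball (-48, -38) [ 51.6  51.9 127.8 132.5]
side ob (-48, -38) [-118.8 -118.8  -70.8  -69.7]
side ball (38, 48) [ 51.3  54.  128.5 129.8]
side ob (38, 48) [-118.7 -118.5  -69.9  -69.1]
side cat (-45, -35) [-0.8  1.2 48.6 48.9]
side cat (35, 45) [-2.9 -2.  47.8 48. ]
shift [-0.0015, 0.1517, 0.0013] turn [0.25, -0.11, 0.14] clock 7.275 w 0.03981486024968249
```

```bash
python3 -m inch '[[0,0.01,0,0,0,0,1],[-0.001,0.035,-0.0005,0,0,0,1],[-0.001,0.065,-0.0005,0,0,0,1],[-0.001,0.095,-0.0005,0,0,0,1],[-0.001,0.118,-0.0005,0,0,0,1],[-0.001,0.134,-0.0005,0,0,0,1],[-0.001,0.142,-0.0005,0,0,0,1],[-0.001,0.146,-0.0005,0,0,0,1],[-0.001,0.147,-0.0005,0,0,0,1],[-0.001,0.147,-0.0005,0,0,0,1]]'; python3 - <<'E'
from h import *
for n in("top","side"):
    f=cams.grab_frame(n);np.savez(n+"4.npz",**f);cv2.imwrite('pics/%s4.png'%n,cv2.resize(cv2.cvtColor(f['color'],cv2.COLOR_RGB2BGR)[100:260,220:380] if n=='side' else cv2.cvtColor(f['color'],cv2.COLOR_RGB2BGR)[150:270,170:330],None,fx=4,fy=4,interpolation=cv2.INTER_CUBIC))
    Q=tocrate(cloud(f))*1000
    for x in((-48,-38),(38,48)):
        for z in ((26,40),):
            p=sel(Q,x,(-30,80),z);print(n,x,np.median(p[:,2]).round(1),np.percentile(p[:,1],[0,5,95,100]).round(1))
E
```

```text
clock: 8.52
tcp_pos: [0.5385, 0.1348, 0.0584]
eef_rot: [[0.998, 0.003, 0.064], [-0.064, -0.004, 0.998], [0.004, -1.0, -0.004]]
ft_force: [-0.1, -0.6, -5.1]
width: 0.0396
top (-48, -38) 36.2 [-0.4  0.6 26.3 78.2]
top (38, 48) 36.1 [-0.8 -0.3 27.5 28.4]
side (-48, -38) 34.4 [-3.3 -0.5 75.9 79.3]
side (38, 48) 36.6 [-2.7 -2.  46.9 61.1]
```

View pics/side4.png

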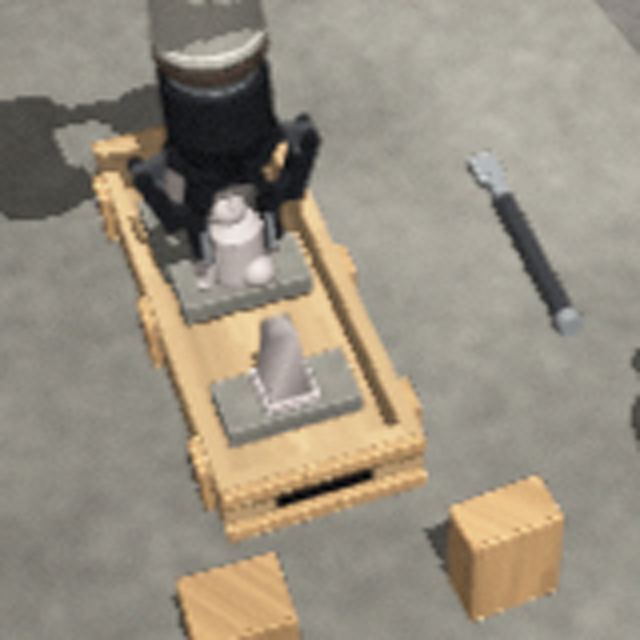

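```bash
python3 -m inch '[[0,0.0015,0.0005,0,0,0,1],[0,0.003,0.001,0,0,0,1],[0,0.004,0.001,0,0,0,1],[0,0.005,0.001,0,0,0,1],[0,0.005,0.001,0,0,0,1]]';python3 -m inch '[[0,0.001,0,0,0,0,1],[0,0.0015,0,0,0,0,1],[0,0.0015,0,0,0,0,1]]'
```

```text
clock: 9.25
tcp_pos: [0.5384, 0.1357, 0.0532]
eef_rot: [[0.998, 0.003, 0.064], [-0.064, -0.004, 0.998], [0.003, -1.0, -0.004]]
ft_force: [0.8, 0.2, -5.3]
width: 0.0397
clock: 9.62
tcp_pos: [0.5384, 0.1357, 0.0517]
eef_rot: [[0.998, 0.003, 0.064], [-0.064, -0.004, 0.998], [0.003, -1.0, -0.004]]
ft_force: [-0.7, 0.9, -4.1]
width: 0.0399
```

```bash
python3 -m inch '[[0,0.0005,0,0,0,0,1],[0,0.001,0,0,0,0,1],[0,0.001,0,0,0,0,1]]'
```

```text
clock: 10.0
tcp_pos: [0.5386, 0.1357, 0.0512]
eef_rot: [[0.998, 0.003, 0.064], [-0.064, -0.005, 0.998], [0.003, -1.0, -0.004]]
ft_force: [-2.6, 0.5, 1.4]
width: 0.0399
```

```bash
python3 -m inch '[[0,0,0,0,0,0,0.3],[0,0,0,0,0,0,0.3],[0,0,0,0,0,0,0.2],[0,0,0,0,0,0,0.1],[0,-0.02,0,0,0,0,0.1],[0,-0.05,0,0,0,0,0],[0,-0.11,0,0,0,0,0],[0,-0.15,0,0,0,0,0],[0,-0.16,0,0,0,0,0],[0,-0.16,0,0,0,0,0]]'; python3 - <<'E'
from h import *
plan(.431,-.1698,.16,-5)
E
```

```text
clock: 11.25
tcp_pos: [0.5381, 0.1364, 0.2109]
eef_rot: [[0.998, 0.003, 0.064], [-0.064, -0.005, 0.998], [0.003, -1.0, -0.004]]
ft_force: [-0.5, 0.0, -0.7]
width: 0.0856
shift [-0.0875, 0.0519, -0.3122] turn [0.24, 1.34, 0.2] clock 11.25 w 0.08558604615410907
```

Cat released. On to the thick block, going directly above it and then down.

```bash
python3 -m inch '[[-0.008,0,-0.03,0,0.2,0,0],[-0.025,0,-0.09,0,0.5,0,0],[-0.042,0,-0.15,0,1,0,0],[-0.059,0,-0.21,0,1.3,0,0],[-0.075,0,-0.27,0,1.3,0,0],[-0.085,0.02,-0.303,0,1.3,0,0],[-0.0875,0.052,-0.312,0,1.3,0,0],[-0.0875,0.052,-0.312,0,1.3,0,0],[-0.0875,0.052,-0.312,0,1.3,0,0]]'; python3 - <<'E'
from h import *
for n in("top","side"):
    f=cams.grab_frame(n);np.savez(n+"5.npz",**f);cv2.imwrite('pics/%s5.png'%n,cv2.resize(cv2.cvtColor(f['color'],cv2.COLOR_RGB2BGR)[100:260,220:380] if n=='side' else cv2.cvtColor(f['color'],cv2.COLOR_RGB2BGR)[150:270,170:330],None,fx=4,fy=4,interpolation=cv2.INTER_CUBIC))
    Q=tocrate(cloud(f))*1000
    for x in((-48,-38),(38,48)):
        for y in ((-30,150),(-130,-50)):
            p=sel(Q,x,y,(26,40));print(n,x,np.median(p[:,2]).round(1),np.percentile(p[:,1],[0,5,95,100]).round(1))
    p=sel(Q,(-59,59),(-30,49),(25,40));print(n,*rect(p))
plan(.431,-.1698,.036,-5)
E
```

```text
clock: 12.38
tcp_pos: [0.4309, -0.169, 0.1597]
eef_rot: [[0.996, 0.002, 0.086], [-0.086, -0.004, 0.996], [0.003, -1.0, -0.003]]
ft_force: [-0.2, -0.6, 0.7]
width: 0.0853
top (-48, -38) 30.0 [  0.8   6.4 122.4 131. ]
top (-48, -38) 29.3 [-116.7 -115.3  -70.2  -67.6]
top (38, 48) 30.0 [  1.9   6.8 124.8 131.6]
top (38, 48) 30.2 [-117.9 -115.4  -70.6  -68.4]
top [-3669.1 11730.8] [110845.1  73685.5] 0.2 387 30083.3
  return _methods._mean(a, axis=axis, dtype=dtype,
  ret = ret.dtype.type(ret / rcount)
Traceback (most recent call last):
IndexError: index -1 is out of bounds for axis 0 with size 0
```

View pics/side5.png

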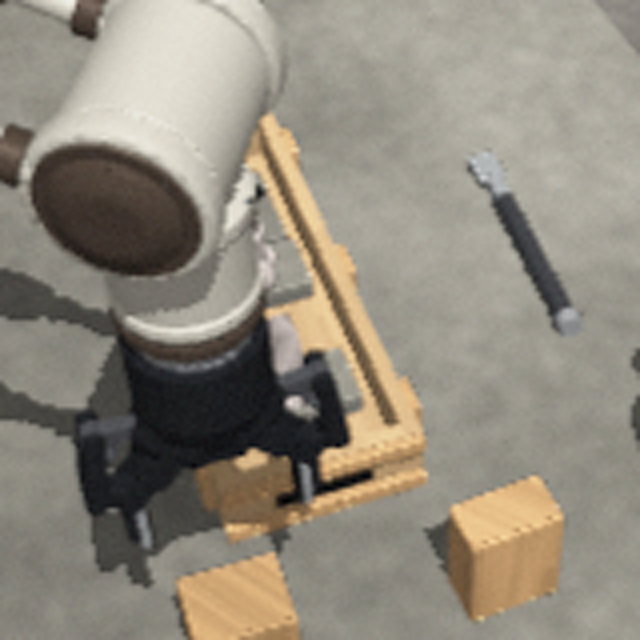

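View pics/top5.png

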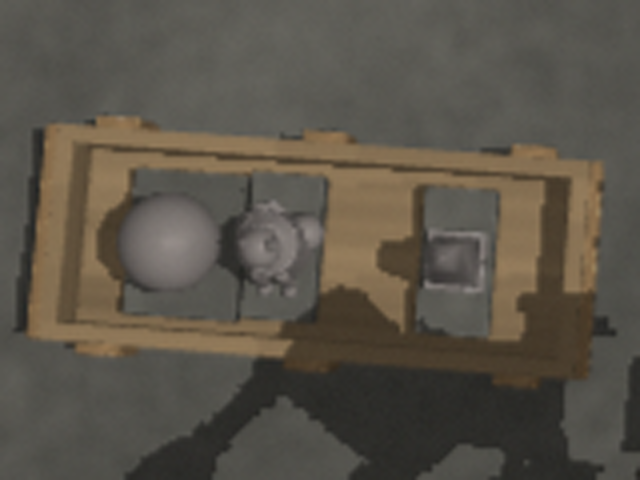

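The top view shows the cat standing square beside the ball, with a narrow gap at (245,250), and the ball and obelisk undisturbed. Next I grip the thick block.

```bash
python3 -m inch '[[0,0.03,0,0,0,0,0],[0,0.065,0,0,0,0,0],[0,0.095,-0.001,0,0,0,0],[0,0.115,-0.001,0,0,0,0],[0,0.123,-0.001,0,0,0,0],[0,0.124,-0.001,0,0,0,0],[0,0.124,-0.001,0,0,0,1],[0,0.124,-0.001,0,0,0,1],[0,0.124,-0.001,0,0,0,1],[0,0.124,-0.001,0,0,0,1],[0,0.124,-0.001,0,0,0,1]]' 40; python3 -m inch '[[0,-0.01,0,0,0,0,1],[0,-0.03,0,0,0,0,1],[0,-0.065,0,0,0,0,1],[0,-0.105,0,0,0,0,1],[0,-0.14,0,0,0,0,1],[0,-0.16,0,0,0,0,1],[0,-0.165,0,0,0,0,1]]'; python3 - <<'E'
from h import *
x,y=toworld(0,-.0345);plan(x,y,.2,-3.55)
E
```

```text
clock: 13.85
tcp_pos: [0.4331, -0.1716, 0.0381]
eef_rot: [[0.996, 0.006, 0.085], [-0.085, -0.007, 0.996], [0.007, -1.0, -0.006]]
ft_force: [-0.5, 0.1, 7.5]
width: 0.0636
clock: 14.72
tcp_pos: [0.4327, -0.1709, 0.2048]
eef_rot: [[0.996, 0.009, 0.085], [-0.085, -0.008, 0.996], [0.009, -1.0, -0.008]]
ft_force: [-0.1, -0.1, -1.4]
width: 0.0635
shift [0.0806, 0.0036, 0.2558] turn [0.44, -1.34, 0.53] clock 14.725 w 0.06352496595152336
```

```bash
python3 -m inch '[[0.004,0,0.012,0,0,0,1],[0.013,0,0.042,0,-0.3,0,1],[0.027,0,0.087,0,-0.7,0,1],[0.043,0,0.135,0,-1,0,1],[0.058,0,0.183,0,-1.3,0,1],[0.071,0,0.225,0,-1.3,0,1],[0.078,0,0.247,0,-1.3,0,1],[0.0805,0,0.256,0,-1.3,0,1],[0.0805,0,0.256,0,-1.3,0,1],[0.0805,0,0.256,0,-1.3,0,1]]'; python3 - <<'E'
from h import *
for n in("top","side"):
    f=cams.grab_frame(n);np.savez(n+"6.npz",**f);cv2.imwrite('pics/%s6.png'%n,cv2.resize(cv2.cvtColor(f['color'],cv2.COLOR_RGB2BGR)[100:260,220:380] if n=='side' else cv2.cvtColor(f['color'],cv2.COLOR_RGB2BGR)[150:270,170:330],None,fx=4,fy=4,interpolation=cv2.INTER_CUBIC))
    Q=tocrate(cloud(f))*1000
    p=sel(Q/1000,(-.06,.06),(-.09,.03),(.16,.26));c=p[p[:,2]<.25]
    for z in ((.165,.185),(.185,.2),(.2,.215),(.235,.26)):
        p=sel(Q/1000,(-.034,.034),(-.1,.03),z)
        if len(p)>5: print(n,z,*rect(p))
x,y=toworld(0,-.0345);plan(x,y,.052,-3.55)
E
```

```text
clock: 15.98
tcp_pos: [0.5343, 0.0766, 0.2033]
eef_rot: [[0.998, 0.008, 0.063], [-0.063, -0.009, 0.998], [0.008, -1.0, -0.008]]
ft_force: [0.2, -0.0, -2.0]
width: 0.0634
top (0.165, 0.185) [  1.1 -59.9] [60.8  1. ] 0.2 31 175.8
top (0.185, 0.2) [  0.6 -59.7] [59.8  1.1] 0.1 29 190.7
top (0.2, 0.215) [ -1.7 -59.1] [12.6 65.8] 77.9 32 207.5
top (0.235, 0.26) [  0.9 -57.5] [ 6.5 61.3] 88.7 62 247.8
side (0.165, 0.185) [-10.7 -51.3] [39.7 78.3] 54.6 137 174.9
side (0.185, 0.2) [ -5.8 -56.5] [32.2 71.4] 66.5 112 193.2
side (0.2, 0.215) [ -2.8 -58.2] [19.8 65.3] 74.9 114 208.0
side (0.235, 0.26) [ -0.4 -37.8] [67.7 51.8] 1.9 390 249.2
shift [-0.0011, 0.1515, 0.0019] turn [0.46, -0.11, 0.52] clock 16.075 w 0.06344399644187804
```

View pics/side6.png

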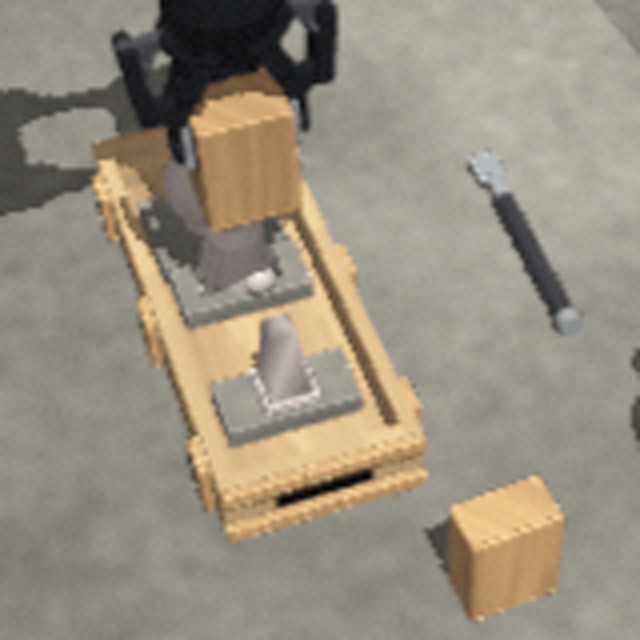

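View pics/top6.png

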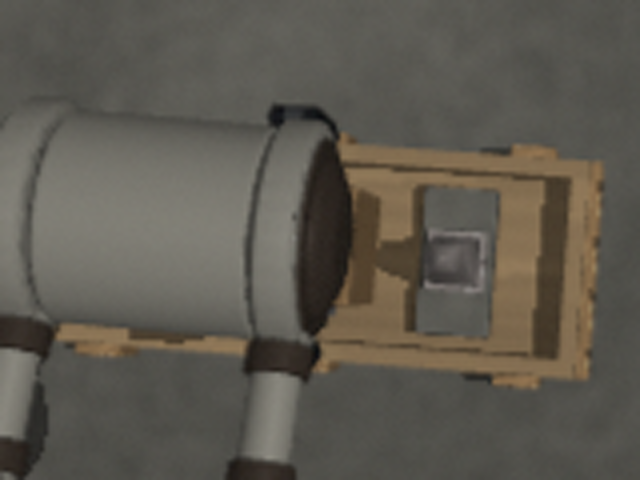

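```bash
python3 -m inch '[[0,0.01,0,0,0,0,1],[0,0.035,-0.0005,0.1,0,0.1,1],[0,0.065,-0.0005,0.2,-0.1,0.2,1],[0,0.095,-0.0005,0.2,-0.1,0.2,1],[0,0.12,-0.0005,0.2,-0.1,0.2,1],[0,0.138,-0.0005,0.2,-0.1,0.2,1],[0,0.146,-0.0005,0.2,-0.1,0.2,1],[0,0.148,-0.0005,0.2,-0.1,0.2,1],[0,0.15,-0.0005,0.2,-0.1,0.2,1],[0,0.151,-0.0005,0.2,-0.1,0.2,1],[0,0.151,-0.0005,0.2,-0.1,0.2,1]]'; python3 -m inch '[[0,0.001,0,0,0,0,1],[0,0.0015,0,0,0,0,1],[0,0.0015,0,0,0,0,1]]'
```

```text
clock: 17.45
tcp_pos: [0.5361, 0.0747, 0.053]
eef_rot: [[0.998, 0.006, 0.062], [-0.062, -0.005, 0.998], [0.006, -1.0, -0.004]]
ft_force: [0.3, -0.1, -1.7]
width: 0.0635
clock: 17.82
tcp_pos: [0.536, 0.0747, 0.0514]
eef_rot: [[0.998, 0.006, 0.062], [-0.062, -0.005, 0.998], [0.006, -1.0, -0.005]]
ft_force: [-0.1, -0.9, -1.6]
width: 0.0635
```

```bash
python3 -m inch '[[0,0.0008,0,0,0,0,1],[0,0.0015,0,0,0,0,1],[0,0.0015,0,0,0,0,1]]'; python3 - <<'E'
from h import *
for n in("side","top"):
    f=cams.grab_frame(n);cv2.imwrite('pics/%s7.png'%n,cv2.resize(cv2.cvtColor(f['color'],cv2.COLOR_RGB2BGR)[100:260,220:380] if n=='side' else cv2.cvtColor(f['color'],cv2.COLOR_RGB2BGR)[150:270,170:330],None,fx=4,fy=4,interpolation=cv2.INTER_CUBIC))
E
```

```text
clock: 18.2
tcp_pos: [0.536, 0.0747, 0.0501]
eef_rot: [[0.998, 0.006, 0.062], [-0.062, -0.005, 0.998], [0.006, -1.0, -0.005]]
ft_force: [-0.6, 0.2, 1.4]
width: 0.0634
```

View pics/side7.png

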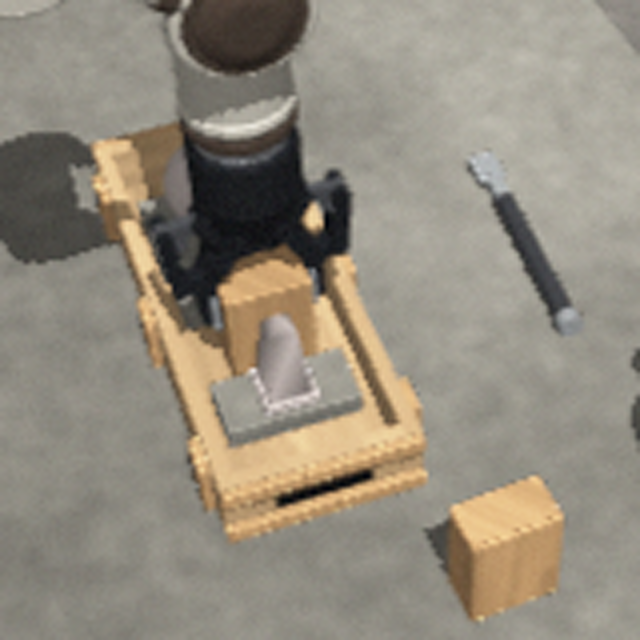

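```bash
python3 -m inch '[[0,0,0,0,0,0,0.15],[0,0,0,0,0,0,0.1],[0,0,0,0,0,0,0.05],[0,-0.02,0,0,0,0,0.05],[0,-0.06,0,0,0,0,0],[0,-0.11,0,0,0,0,0],[0,-0.145,0,0,0,0,0],[0,-0.155,0,0,0,0,0],[0,-0.155,0,0,0,0,0]]'; python3 - <<'E'
from h import *
plan(.6087,-.1773,.17,0.3)
E
```

```text
clock: 19.42
tcp_pos: [0.5351, 0.0754, 0.2047]
eef_rot: [[0.998, 0.006, 0.062], [-0.062, -0.005, 0.998], [0.006, -1.0, -0.005]]
ft_force: [0.2, -0.2, -0.4]
width: 0.0851
shift [0.0889, 0.0364, -0.2475] turn [0.27, -3.86, 0.34] clock 19.425 w 0.08512682047926556
```

```bash
python3 -m inch '[[0.008,0,-0.02,0,-0.3,0,0],[0.028,0,-0.075,0.1,-1,0.1,0],[0.048,0,-0.13,0.2,-2,0.2,0],[0.067,0,-0.185,0.27,-3,0.34,0],[0.082,0,-0.23,0.27,-3.9,0.34,0],[0.089,0.02,-0.2475,0.27,-3.9,0.34,0],[0.089,0.036,-0.2475,0.27,-3.9,0.34,0],[0.089,0.036,-0.2475,0.27,-3.9,0.34,0]]'; python3 - <<'E'
from h import *
for n in("top","side"):
    f=cams.grab_frame(n);np.savez(n+"8.npz",**f);cv2.imwrite('pics/%s8.png'%n,cv2.resize(cv2.cvtColor(f['color'],cv2.COLOR_RGB2BGR)[100:260,220:380] if n=='side' else cv2.cvtColor(f['color'],cv2.COLOR_RGB2BGR)[150:270,170:330],None,fx=4,fy=4,interpolation=cv2.INTER_CUBIC))
    Q=tocrate(cloud(f))
    p=sel(Q,(-.045,.045),(-.068,.003),(.09,.1));print(n,*rect(p)) if len(p)>5 else 0
plan(.6087,-.1773,.036,0.3)
E
```

```text
clock: 20.42
tcp_pos: [0.6067, -0.1754, 0.1667]
eef_rot: [[1.0, -0.006, -0.007], [0.007, 0.003, 1.0], [-0.006, -1.0, 0.003]]
ft_force: [-0.3, 0.7, -0.2]
width: 0.0854
top [  2.9 -34.5] [54.5 63.8] 89.8 516 96.8
side [  1.9 -35.9] [57.9 64.5] 89.7 341 95.9
shift [0.0005, 0.1339, -0.0015] turn [-0.05, 0.12, -0.07] clock 20.525 w 0.08539188174916276
```

View pics/top8.png

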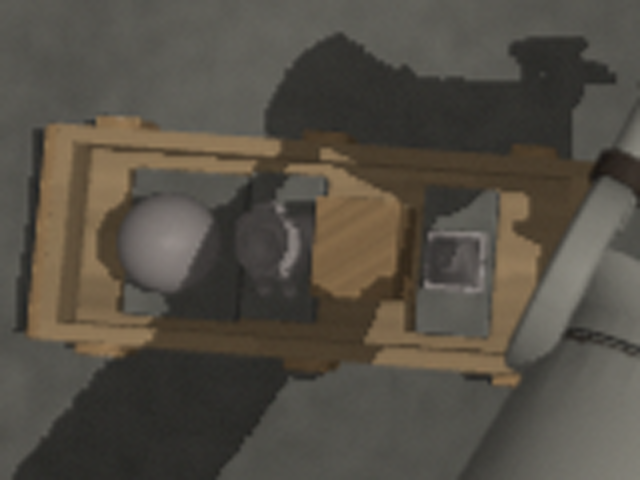

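View pics/side8.png

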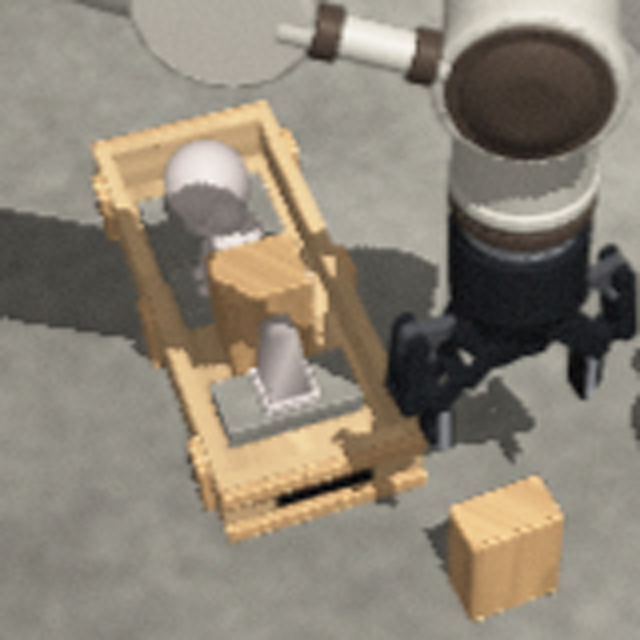

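The thick block stands square at y≈-35 mm, between cat and obelisk. Now the medium block.

```bash
python3 -m inch '[[0,0.03,-0.001,0,0,0,0],[0,0.07,-0.001,0,0,0,0],[0.0005,0.105,-0.0015,0,0,0,0],[0.0005,0.125,-0.0015,0,0,0,0],[0.0005,0.132,-0.0015,0,0,0,0],[0.0005,0.134,-0.0015,0,0,0,0],[0.0005,0.134,-0.0015,0,0,0,1],[0.0005,0.134,-0.0015,0,0,0,1],[0.0005,0.134,-0.0015,0,0,0,1],[0.0005,0.134,-0.0015,0,0,0,1],[0.0005,0.134,-0.0015,0,0,0,1]]' 40; python3 -m inch '[[0,-0.01,0,0,0,0,1],[0,-0.03,0,0,0,0,1],[0,-0.065,0,0,0,0,1],[0,-0.105,0,0,0,0,1],[0,-0.14,0,0,0,0,1],[0,-0.16,0,0,0,0,1],[0,-0.165,0,0,0,0,1]]'; python3 - <<'E'
from h import *
x,y=toworld(0,-.143);plan(x,y,.2,-3.55)
E
```

```text
clock: 21.9
tcp_pos: [0.6098, -0.1779, 0.0374]
eef_rot: [[1.0, 0.001, -0.007], [0.007, -0.0, 1.0], [0.001, -1.0, -0.0]]
ft_force: [-1.3, -0.8, 4.8]
width: 0.0637
clock: 22.78
tcp_pos: [0.6102, -0.1781, 0.2042]
eef_rot: [[1.0, 0.004, -0.007], [0.007, -0.002, 1.0], [0.004, -1.0, -0.002]]
ft_force: [-1.5, -0.1, -1.5]
width: 0.0636
shift [-0.081, 0.0037, 0.1475] turn [0.09, 3.97, 0.21] clock 22.775 w 0.06355407975228251
```

```bash
python3 -m inch '[[-0.005,0,0.01,0,0.3,0,1],[-0.016,0,0.03,0,1,0,1],[-0.034,0,0.062,0,2,0,1],[-0.053,0,0.096,0,3,0,1],[-0.068,0,0.124,0,3.9,0,1],[-0.077,0,0.141,0,3.9,0,1],[-0.081,0,0.1475,0,3.9,0,1],[-0.081,0,0.1475,0,3.9,0,1],[-0.081,0,0.1475,0,3.9,0,1]]'; python3 - <<'E'
from h import *
for n in("top","side"):
    f=cams.grab_frame(n);np.savez(n+"9.npz",**f);cv2.imwrite('pics/%s9.png'%n,cv2.resize(cv2.cvtColor(f['color'],cv2.COLOR_RGB2BGR)[100:260,220:380] if n=='side' else cv2.cvtColor(f['color'],cv2.COLOR_RGB2BGR)[150:270,200:360],None,fx=4,fy=4,interpolation=cv2.INTER_CUBIC))
    Q=tocrate(cloud(f))
    for z in ((.165,.185),(.185,.2),(.2,.215),(.244,.26)):
        p=sel(Q,(-.036,.036),(-.2,-.09),z)
        if len(p)>5: print(n,z,*rect(p))
x,y=toworld(0,-.143);plan(x,y,.052,-3.55)
E
```

```text
clock: 23.9
tcp_pos: [0.5285, -0.0319, 0.2037]
eef_rot: [[0.998, 0.004, 0.061], [-0.061, -0.002, 0.998], [0.004, -1.0, -0.002]]
ft_force: [0.7, 0.6, -0.6]
width: 0.0638
side (0.165, 0.185) [  -6.2 -157.9] [31.5 72. ] 61.9 138 176.0
side (0.185, 0.2) [  -5.7 -159.6] [28.5 68.4] 65.8 112 192.7
side (0.2, 0.215) [  -2.4 -162.3] [11.7 66.8] 82.7 106 207.4
side (0.244, 0.26) [  -0.5 -147.3] [70.8 40.9] 7.4 304 250.4
shift [-0.0009, 0.1517, 0.0009] turn [0.09, 0.02, 0.22] clock 24.0 w 0.06322138761561516
```

View pics/side9.png

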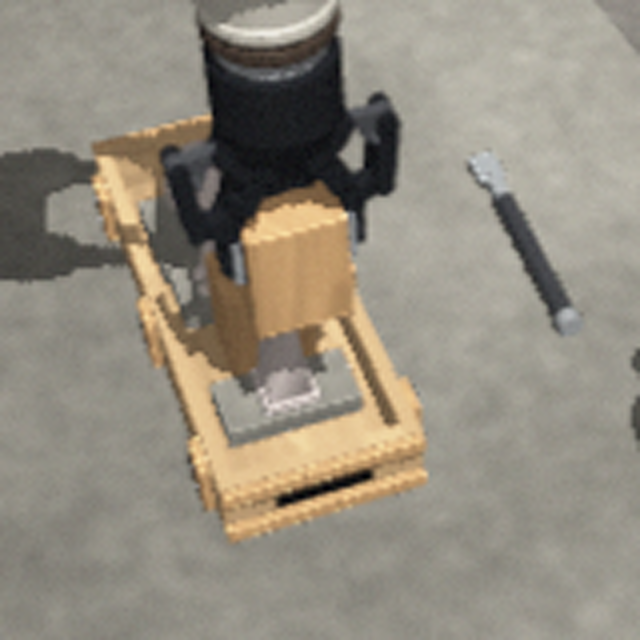

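View pics/top9.png

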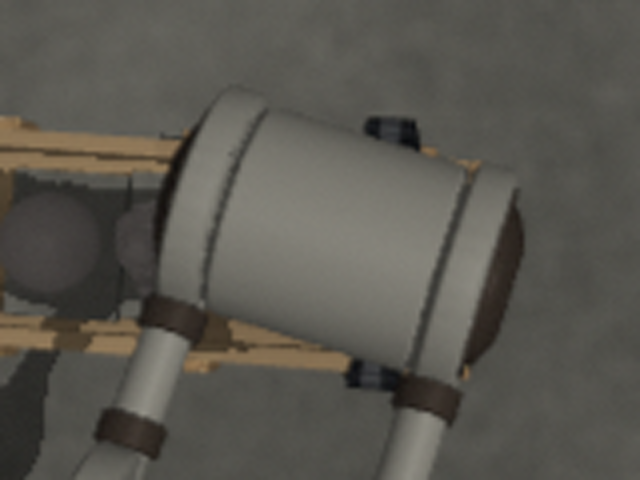

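```bash
python3 - <<'E'
from h import *
Q=tocrate(cloud(np.load("side9.npz")))*1000
for z in((172,185),(185,200),(200,215),(215,230),(230,244)):
    p=sel(Q,(-22,25),(-180,-145),z);print(z,len(p),np.median(p[:,1]).round(1),np.polyfit(p[:,0],p[:,1],1).round(3))
p=sel(Q,(-25,25),(-180,-110),(246,256));print(np.percentile(p[:,1],[1,50,99]))
p=sel(Q,(-50,50),(-182,-160),(44,56));print('endwall rim',np.percentile(p[:,1],[1,50,99]))
E
```

```text
(172, 185) 65 -162.1 [-3.00000e-03 -1.62041e+02]
(185, 200) 76 -162.4 [ 1.10000e-02 -1.62082e+02]
(200, 215) 76 -161.9 [-3.00000e-03 -1.61856e+02]
(215, 230) 89 -161.9 [ 6.00000e-03 -1.61991e+02]
(230, 244) 75 -162.3 [-2.4000e-02 -1.6209e+02]
[-163.2932196  -148.52233901 -128.03074353]
endwall rim [-181.89203091 -174.57414732 -166.18297629]
```

```bash
python3 -m inch '[[-0.0005,0.01,0,0,0,0,1],[-0.001,0.035,0,0,0,0,1],[-0.001,0.065,0,0,0,0,1],[-0.001,0.095,0,0,0,0,1],[-0.001,0.12,0,0,0,0,1],[-0.001,0.138,0,0,0,0,1],[-0.001,0.146,0,0,0,0,1],[-0.001,0.148,0,0,0,0,1],[-0.001,0.15,0,0,0,0,1],[-0.001,0.151,0,0,0,0,1],[-0.001,0.151,0,0,0,0,1]]'; python3 -m inch '[[0,0.001,0,0,0,0,1],[0,0.002,0,0,0,0,1],[0,0.002,0,0,0,0,1]]'; python3 - <<'E'
from h import *
for n in("side",):
    f=cams.grab_frame(n);np.savez(n+"10.npz",**f);cv2.imwrite('pics/%s10.png'%n,cv2.resize(cv2.cvtColor(f['color'],cv2.COLOR_RGB2BGR)[100:260,220:380],None,fx=4,fy=4,interpolation=cv2.INTER_CUBIC))
E
```

```text
clock: 25.38
tcp_pos: [0.5283, -0.0322, 0.053]
eef_rot: [[0.998, 0.004, 0.062], [-0.062, -0.002, 0.998], [0.004, -1.0, -0.002]]
ft_force: [-0.7, -0.3, -0.8]
width: 0.0637
clock: 25.75
tcp_pos: [0.5282, -0.0321, 0.051]
eef_rot: [[0.998, 0.004, 0.062], [-0.062, -0.002, 0.998], [0.004, -1.0, -0.002]]
ft_force: [0.3, 1.0, -0.3]
width: 0.0636
```

View pics/side10.png

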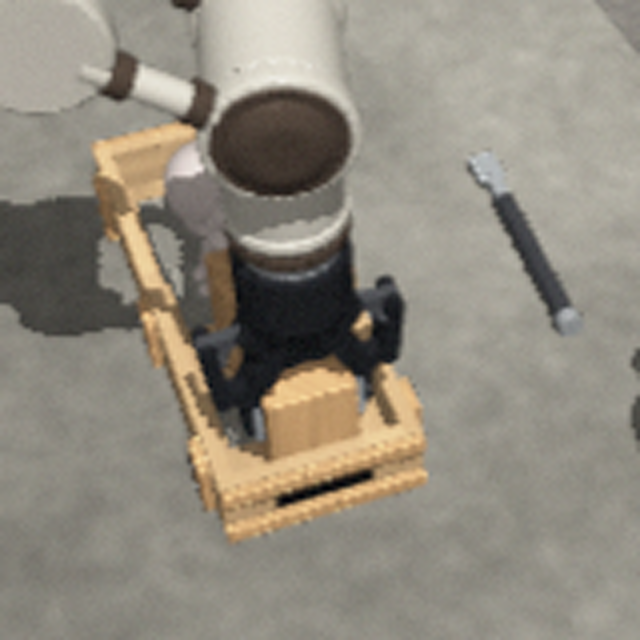

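```bash
python3 -m inch '[[0,0.001,0,0,0,0,1],[0,0.002,0,0,0,0,1],[0,0.002,0,0,0,0,1]]'
```

```text
clock: 26.18
tcp_pos: [0.5284, -0.0322, 0.0495]
eef_rot: [[0.998, 0.004, 0.061], [-0.061, -0.002, 0.998], [0.004, -1.0, -0.002]]
ft_force: [-2.2, -0.1, 5.0]
width: 0.0636
```

```bash
python3 -m inch '[[0,0,0,0,0,0,0.15],[0,0,0,0,0,0,0.1],[0,0,0,0,0,0,0.05],[0,-0.02,0,0,0,0,0.05],[0,-0.06,0,0,0,0,0],[0,-0.11,0,0,0,0,0],[0,-0.145,0,0,0,0,0],[0,-0.155,0,0,0,0,0],[0,-0.155,0,0,0,0,0]]'; python3 - <<'E'
from h import *
plan(.4288,-.3055,.17,-0.6)
E
```

```text
clock: 27.3
tcp_pos: [0.5277, -0.0319, 0.2041]
eef_rot: [[0.998, 0.004, 0.061], [-0.061, -0.002, 0.998], [0.004, -1.0, -0.002]]
ft_force: [-0.3, -0.4, -0.1]
width: 0.0857
shift [-0.082, 0.0343, -0.2791] turn [0.11, -2.92, 0.23] clock 27.3 w 0.08568447212373981
```

```bash
python3 -m inch '[[-0.006,0,-0.02,0,-0.3,0,0],[-0.022,0,-0.075,0,-1,0,0],[-0.038,0,-0.13,0.1,-2,0.1,0],[-0.054,0,-0.185,0.1,-2.5,0.2,0],[-0.069,0,-0.235,0.1,-2.9,0.23,0],[-0.079,0.01,-0.27,0.1,-2.9,0.23,0],[-0.082,0.034,-0.279,0.1,-2.9,0.23,0],[-0.082,0.034,-0.279,0.1,-2.9,0.23,0],[-0.082,0.034,-0.279,0.1,-2.9,0.23,0]]'; python3 - <<'E'
from h import *
for n in("top","side"):
    f=cams.grab_frame(n);np.savez(n+"11.npz",**f);cv2.imwrite('pics/%s11.png'%n,cv2.resize(cv2.cvtColor(f['color'],cv2.COLOR_RGB2BGR)[100:260,220:380] if n=='side' else cv2.cvtColor(f['color'],cv2.COLOR_RGB2BGR)[150:270,170:330],None,fx=4,fy=4,interpolation=cv2.INTER_CUBIC))
    Q=tocrate(cloud(f))
    for y in((-.068,.003),(-.18,-.11)):
        p=sel(Q,(-.045,.045),y,(.09,.1));print(n,*rect(p)) if len(p)>5 else 0
plan(.4288,-.3055,.036,-0.6)
E
```

```text
clock: 28.42
tcp_pos: [0.4287, -0.3045, 0.1697]
eef_rot: [[1.0, -0.001, 0.01], [-0.01, 0.001, 1.0], [-0.001, -1.0, 0.001]]
ft_force: [-1.1, 0.1, 0.1]
width: 0.0853
top [  3.  -34.6] [63.9 54.4] 0.4 521 96.9
top [   2.2 -143.3] [63.8 37.8] 0.2 365 96.7
shift [-0.0007, 0.1348, -0.0004] turn [0.04, 0.04, 0.04] clock 28.525 w 0.08542733284262466
```

View pics/top11.png

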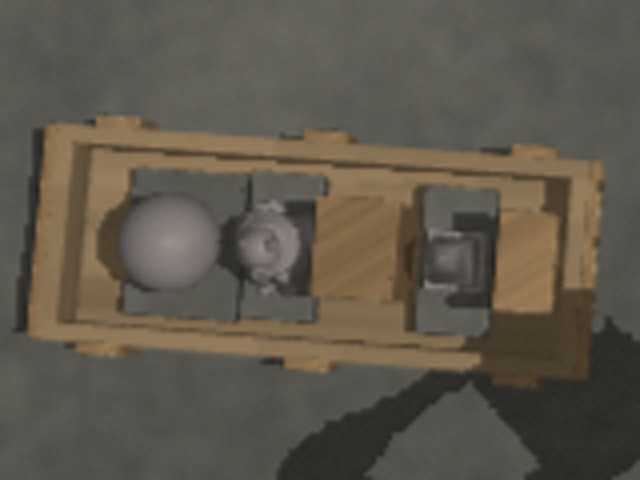

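View pics/side11.png

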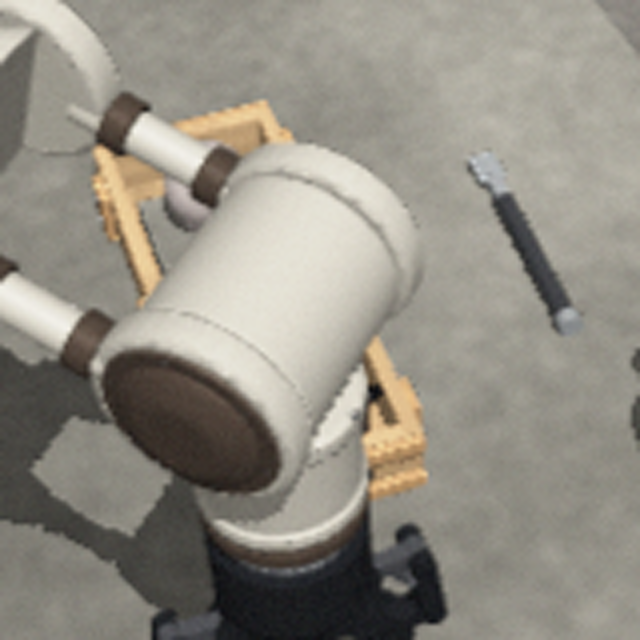

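The medium block is in place (top view, (527,260)), square, at y=-143 mm. Now the thin block.

```bash
python3 -m inch '[[0,0.03,0,0,0,0,0],[0,0.07,-0.0005,0,0,0,0],[-0.0005,0.105,-0.0005,0,0,0,0],[-0.0005,0.125,-0.0005,0,0,0,0],[-0.0005,0.132,-0.0005,0,0,0,0],[-0.0005,0.134,-0.0005,0,0,0,0],[-0.0005,0.134,-0.0005,0,0,0,1],[-0.0005,0.134,-0.0005,0,0,0,1],[-0.0005,0.134,-0.0005,0,0,0,1],[-0.0005,0.134,-0.0005,0,0,0,1],[-0.0005,0.134,-0.0005,0,0,0,1]]' 40; python3 -m inch '[[0,-0.01,0,0,0,0,1],[0,-0.03,0,0,0,0,1],[0,-0.065,0,0,0,0,1],[0,-0.105,0,0,0,0,1],[0,-0.14,0,0,0,0,1],[0,-0.16,0,0,0,0,1],[0,-0.17,0,0,0,0,1],[0,-0.17,0,0,0,0,1]]'; python3 - <<'E'
from h import *
x,y=toworld(0,.1495);plan(x,y,.205,-3.55)
E
```

```text
clock: 29.9
tcp_pos: [0.4298, -0.3064, 0.0381]
eef_rot: [[1.0, 0.002, 0.01], [-0.01, -0.002, 1.0], [0.002, -1.0, -0.002]]
ft_force: [0.0, 0.7, 6.3]
width: 0.064
clock: 30.9
tcp_pos: [0.4294, -0.306, 0.2084]
eef_rot: [[1.0, 0.003, 0.01], [-0.01, -0.003, 1.0], [0.003, -1.0, -0.003]]
ft_force: [0.3, 0.7, -1.1]
width: 0.0637
shift [0.1113, 0.002, 0.5679] turn [0.16, 2.99, 0.16] clock 30.9 w 0.06368310511933746
```

```bash
python3 -m inch '[[0.002,0,0.01,0,0.1,0,1],[0.007,0,0.035,0,0.3,0,1],[0.015,0,0.077,0,0.5,0,1],[0.025,0,0.125,0,0.8,0,1],[0.035,0,0.175,0,1,0,1],[0.045,0,0.227,0,1.3,0,1],[0.055,0,0.28,0,1.6,0,1],[0.065,0,0.333,0,1.9,0,1],[0.075,0,0.385,0,2.2,0,1],[0.085,0,0.435,0,2.5,0,1],[0.095,0,0.485,0,2.8,0,1],[0.103,0,0.525,0,3,0,1],[0.108,0,0.551,0,3,0,1],[0.111,0,0.564,0,3,0,1],[0.111,0,0.568,0,3,0,1],[0.111,0,0.568,0,3,0,1],[0.111,0,0.568,0,3,0,1]]'; python3 - <<'E'
from h import *
for n in("top","side"):
    f=cams.grab_frame(n);np.savez(n+"12.npz",**f);cv2.imwrite('pics/%s12.png'%n,cv2.resize(cv2.cvtColor(f['color'],cv2.COLOR_RGB2BGR)[80:240,220:380] if n=='side' else cv2.cvtColor(f['color'],cv2.COLOR_RGB2BGR)[150:270,150:310],None,fx=4,fy=4,interpolation=cv2.INTER_CUBIC))
    Q=tocrate(cloud(f))*1000
    for z in((172,185),(185,200),(200,215),(215,230),(230,244)):
        p=sel(Q,(-22,25),(120,180),z)
        if len(p)>8:print(n,z,len(p),np.median(p[:,1]).round(1),np.polyfit(p[:,0],p[:,1],1).round(3))
x,y=toworld(0,.1495);plan(x,y,.052,-3.55)
E
```

```text
clock: 33.02
tcp_pos: [0.546, 0.26, 0.2071]
eef_rot: [[0.998, 0.003, 0.063], [-0.063, -0.003, 0.998], [0.003, -1.0, -0.003]]
ft_force: [-0.7, 0.3, -1.3]
width: 0.0636
top (172, 185) 39 137.5 [-3.00000e-03  1.37467e+02]
top (185, 200) 48 137.4 [4.00000e-03 1.37353e+02]
top (200, 215) 51 137.2 [-5.00000e-03  1.37187e+02]
top (215, 230) 54 137.3 [3.00000e-03 1.37285e+02]
top (230, 244) 53 137.4 [-4.00000e-03  1.37339e+02]
side (172, 185) 57 137.5 [-2.10000e-02  1.37326e+02]
side (185, 200) 69 137.2 [-2.00000e-03  1.36966e+02]
side (200, 215) 70 137.1 [1.90000e-02 1.37289e+02]
side (215, 230) 78 137.3 [9.00000e-03 1.37096e+02]
side (230, 244) 67 137.5 [1.0000e-03 1.3737e+02]
shift [-0.0003, 0.1552, 0.0011] turn [0.16, -0.07, 0.17] clock 33.125 w 0.06374726310290683
```

View pics/side12.png

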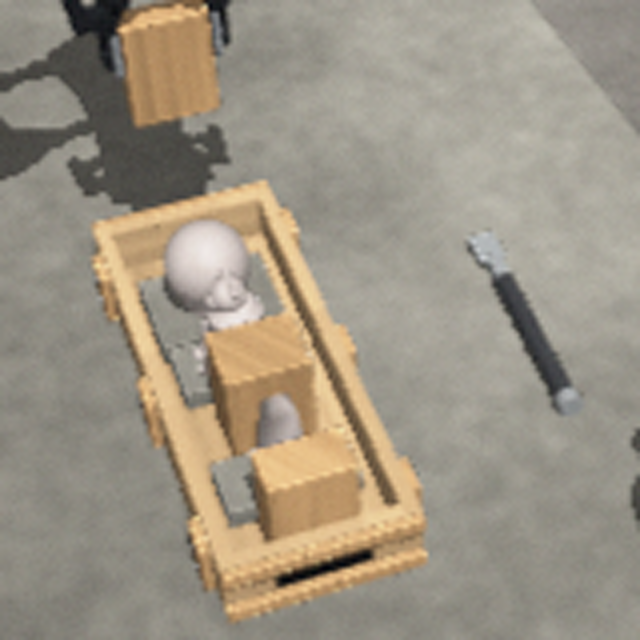

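```bash
python3 -m inch '[[0,0.01,0,0,0,0,1],[0,0.035,0,0,0,0,1],[0,0.065,0,0,0,0,1],[0,0.095,0,0,0,0,1],[0,0.122,0,0,0,0,1],[0,0.14,0,0,0,0,1],[0,0.149,0,0,0,0,1],[0,0.152,0,0,0,0,1],[0,0.154,0,0,0,0,1],[0,0.154,0,0,0,0,1]]'; python3 -m inch '[[0,0.001,0,0,0,0,1],[0,0.002,0,0,0,0,1],[0,0.002,0,0,0,0,1]]'; python3 - <<'E'
from h import *
for n in("side",):
    f=cams.grab_frame(n);np.savez(n+"13.npz",**f);cv2.imwrite('pics/%s13.png'%n,cv2.resize(cv2.cvtColor(f['color'],cv2.COLOR_RGB2BGR)[80:240,220:380],None,fx=4,fy=4,interpolation=cv2.INTER_CUBIC))
E
```

```text
clock: 34.38
tcp_pos: [0.547, 0.2598, 0.0539]
eef_rot: [[0.998, 0.004, 0.063], [-0.063, -0.003, 0.998], [0.004, -1.0, -0.002]]
ft_force: [-0.1, -0.5, -1.4]
width: 0.0641
clock: 34.75
tcp_pos: [0.547, 0.2598, 0.0519]
eef_rot: [[0.998, 0.004, 0.063], [-0.063, -0.003, 0.998], [0.004, -1.0, -0.002]]
ft_force: [0.4, -0.9, -0.3]
width: 0.0634
```

View pics/side13.png

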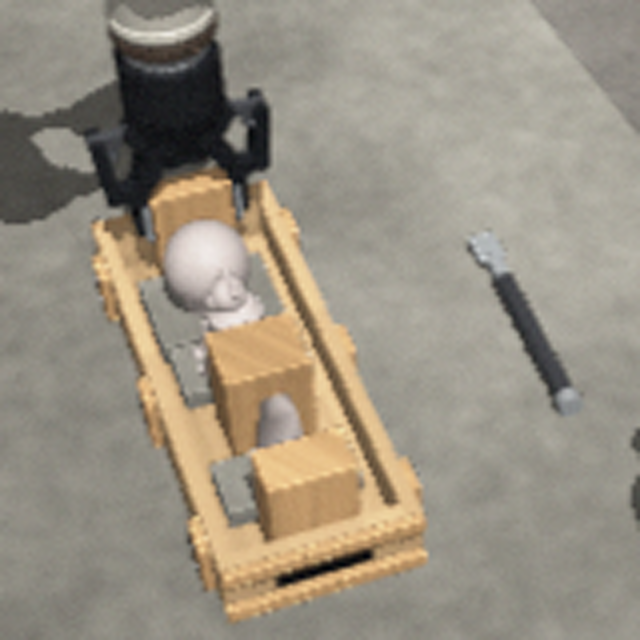

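```bash
python3 -m inch '[[0,0.001,0,0,0,0,1],[0,0.002,0,0,0,0,1],[0,0.002,0,0,0,0,1]]'
```

```text
clock: 35.17
tcp_pos: [0.5471, 0.2598, 0.0502]
eef_rot: [[0.998, 0.004, 0.063], [-0.063, -0.003, 0.998], [0.004, -1.0, -0.003]]
ft_force: [-1.3, -0.1, 3.0]
width: 0.0635
```

Floor contact. Release, rise, then clear away to the left.

```bash
python3 -m inch '[[0,0,0,0,0,0,0.15],[0,0,0,0,0,0,0.1],[0,0,0,0,0,0,0.05],[0,-0.02,0,0,0,0,0.05],[0,-0.06,0,0,0,0,0],[0,-0.11,0,0,0,0,0],[0,-0.16,0,0,0,0,0],[0,-0.18,0.02,0,0,0,0],[-0.05,-0.18,0.07,0,0,0,0],[-0.1,-0.18,0.12,0,0,0,0],[-0.15,-0.18,0.17,0,0,0,0],[-0.2,-0.18,0.2,0,0,0,0],[-0.2,-0.18,0.2,0,0,0,0]]'; python3 - <<'E'
from h import *
for n in("top","side"):
    f=cams.grab_frame(n);np.savez(n+"14.npz",**f);cv2.imwrite('pics/%s14.png'%n,cv2.resize(cv2.cvtColor(f['color'],cv2.COLOR_RGB2BGR)[100:260,220:380] if n=='side' else cv2.cvtColor(f['color'],cv2.COLOR_RGB2BGR)[150:270,170:330],None,fx=4,fy=4,interpolation=cv2.INTER_CUBIC))
    Q=tocrate(cloud(f))
    for nm,y in(('thick',(-.068,.003)),('med',(-.18,-.11)),('thin',(.133,.167))):
        p=sel(Q,(-.045,.045),y,(.09,.1));print(n,nm,*rect(p)) if len(p)>5 else 0
    Q*=1000
    for x in((-48,-38),(38,48)):
        p=sel(Q,x,(51,135),(26.5,34));print(n,'ball',x,np.percentile(p[:,1],[0,2,98,100]).round(1)) if len(p) else 0
        p=sel(Q,x,(-15,50),(26.5,34));print(n,'cat',x,np.percentile(p[:,1],[0,2,98,100]).round(1)) if len(p) else 0
        p=sel(Q,x,(-130,-50),(26.5,34));print(n,'ob',x,np.percentile(p[:,1],[0,2,98,100]).round(1)) if len(p) else 0
E
```

```text
clock: 36.8
tcp_pos: [0.3567, 0.4746, 0.2305]
eef_rot: [[0.998, 0.005, 0.059], [-0.059, -0.001, 0.998], [0.005, -1.0, -0.001]]
ft_force: [0.0, 0.5, -0.1]
width: 0.0853
top thick [  3.  -34.6] [54.8 63.9] 89.8 508 96.7
top med [   2.2 -143.2] [37.9 63.8] 89.9 363 96.8
top thin [  2.6 148.6] [24.7 63.7] 89.4 238 96.7
top ball (-48, -38) [ 53.9  56.2 128.6 130.7]
top cat (-48, -38) [ 2.3  2.6 48.8 49.4]
top ob (-48, -38) [-116.7 -116.6  -70.3  -68. ]
top ball (38, 48) [ 53.9  54.3 130.5 131.3]
top cat (38, 48) [ 1.6  2.1 48.3 48.8]
top ob (38, 48) [-117.7 -116.9  -69.1  -68.9]
side thick [  1.6 -36.3] [57.5 64.2] 89.9 345 95.8
side med [   0.8 -144.4] [41.9 63.7] 89.1 285 96.1
side thin [  1.3 147.6] [27.6 64. ] 89.8 133 95.8
side ball (-48, -38) [ 52.4  54.  124.1 128.7]
side cat (-48, -38) [-0.4  1.6 47.  49. ]
side ob (-48, -38) [-119.2 -118.4  -70.7  -68.9]
side ball (38, 48) [ 58.5  60.3 127.8 128. ]
side ob (38, 48) [-119. -119. -119. -119.]
```

View pics/top14.png

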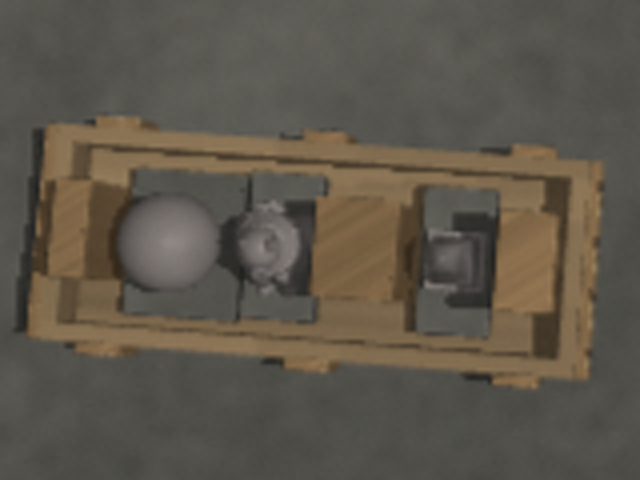

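View pics/side14.png

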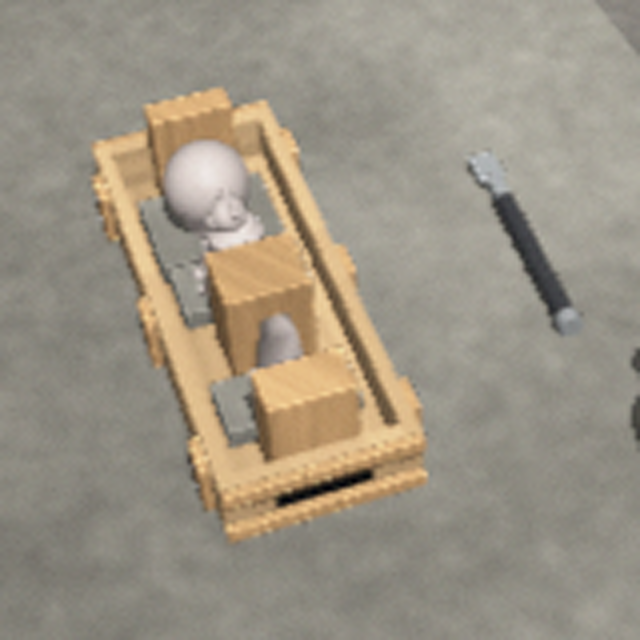

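```bash
python3 -c "
from workcell import bot
print(bot.hand_in())"
```

```text
the job is handed in; nothing more can be done
None
```

The crate is loaded as asked and handed in at about 37 s of the 104 s allowed. I set the cat down first, beside the ball on the obelisk side, then stood the thick, medium and thin blocks in that order. Each was lowered until the wrist force showed floor contact, then released. The highest wrist reading I saw was about 8 N, but I only read it at the end of each move.

Last checks before hand-in, from both cameras:
- **Cat:** its plinth is square to the crate by its edges, about 3–4 mm from the ball's plinth.
- **Blocks:** all stand upright with tops at 96–97 mm (97 expected on the floor). They are within about 1° of square and 1–3 mm off the crate's centreline in x. The gaps to their neighbours along y come to roughly 4–9 mm.
- **Ball and obelisk:** both are upright, and their plinth edges are where they were within the measurement noise.
- **Mallet and chisel:** the robot never touched them.

The two cameras disagreed by 1–2 mm in y, which is within their stated calibration. In the last side view the obelisk and the cat's plinth were partly hidden by the blocks, so those edges rest mainly on the top view. No check failed.

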